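# Run a fingertip along the vial caps

### The job

The five snap caps on the curved autosampler tray stand a little proud: push them all fully home by running the closed fingertips along the row in one pass, from the vial beside the pull tab to the one at the square end, each cap home before the next. Follow the curve, keep the fingertips on the caps or within 2 cm of them until the last cap is down, and press gently (under 30 N). Nothing is to be grasped, no cap may be pulled up, and the things standing around stay where they are; finish with the hand clear.

Things in the scene. Friction and masses are not known exactly. Their poses are not given: they have to be found in the camera images.
- vial_tray: white plastic autosampler tray fixed to the worktop, curved like a piece of a ring: 62 mm wide, 185 mm long, 30 mm high. Five glass vials stand in one curved row, neighbours 37 mm apart. Vial 1 is at the -y end, beside a flat pull tab with a low stud (35 mm high); vial 5 at the square +y end. The small dark sockets on the inner side are not used. Origin: underside, 20 mm from vial 3 towards the curve centre
- row_centre (a point): centre of curvature of the row of vials (110 mm from each vial's axis), at (-90, 0, 46) mm in the tray's frame; its axes are those of the tray
- cap_1_top (a point): top middle of the cap of vial 1 (next to the pull tab); grey plastic snap cap 22 mm across with a smooth low cone-shaped top (6 mm rise, slippery), so that a fingertip sliding level over it pushes it down. Height 46 mm when fully home, up to 50.5 mm at the start; moves with the cap
- cap_1 (a joint): how far the cap of vial 1 is pushed down, m: 0 to 0.0008 at the start (standing proud), 0.0045 fully home on a firm stop; stays where it is left, pushing takes about 2.5 N; negative if pulled up
- cap_2_top (a point): top middle of the cap of vial 2; grey plastic snap cap 22 mm across with a smooth low cone-shaped top (6 mm rise, slippery), so that a fingertip sliding level over it pushes it down. Height 46 mm when fully home, up to 50.5 mm at the start; moves with the cap
- cap_2 (a joint): how far the cap of vial 2 is pushed down, m: 0 to 0.0008 at the start (standing proud), 0.0045 fully home on a firm stop; stays where it is left, pushing takes about 2.5 N; negative if pulled up
- cap_3_top (a point): top middle of the cap of vial 3; grey plastic snap cap 22 mm across with a smooth low cone-shaped top (6 mm rise, slippery), so that a fingertip sliding level over it pushes it down. Height 46 mm when fully home, up to 50.5 mm at the start; moves with the cap
- cap_3 (a joint): how far the cap of vial 3 is pushed down, m: 0 to 0.0008 at the start (standing proud), 0.0045 fully home on a firm stop; stays where it is left, pushing takes about 2.5 N; negative if pulled up
- cap_4_top (a point): top middle of the cap of vial 4; grey plastic snap cap 22 mm across with a smooth low cone-shaped top (6 mm rise, slippery), so that a fingertip sliding level over it pushes it down. Height 46 mm when fully home, up to 50.5 mm at the start; moves with the cap
- cap_4 (a joint): how far the cap of vial 4 is pushed down, m: 0 to 0.0008 at the start (standing proud), 0.0045 fully home on a firm stop; stays where it is left, pushing takes about 2.5 N; negative if pulled up
- cap_5_top (a point): top middle of the cap of vial 5 (at the square end); grey plastic snap cap 22 mm across with a smooth low cone-shaped top (6 mm rise, slippery), so that a fingertip sliding level over it pushes it down. Height 46 mm when fully home, up to 50.5 mm at the start; moves with the cap
- cap_5 (a joint): how far the cap of vial 5 is pushed down, m: 0 to 0.0008 at the start (standing proud), 0.0045 fully home on a firm stop; stays where it is left, pushing takes about 2.5 N; negative if pulled up
- cover_glass_box: small white carton 40x62x28 mm lying in the hollow of the curved tray; origin at its underside; leave alone
- stain_bottle_b: brown bottle with a white cap, 48 mm across, 85 mm high, standing close to the outer side of the tray; origin at its underside; leave alone
- stain_bottle_a: brown bottle with a black cap, 48 mm across, 85 mm high, on the left of the worktop; origin at its underside; leave alone
- marker_black: marker pen 14x130x16 mm lying left of the tray; origin at its underside; leave alone
- tape_white: roll of white tape 60 mm across, 12 mm high, lying left of the tray; origin at its underside; leave alone
- bench_timer: white bench timer 66x66x20 mm on the left of the worktop; origin at its underside; leave alone

How it is judged (in metres and radians):
On the way, in this order (a step that is already met when the one before it is completed fails the run):
1. cap 1 is pushed home, the next still proud (value of joint cap_1 above 0.0033 m and not (value of joint cap_2 above 0.0033 m) and not (value of joint cap_3 above 0.0033 m) and not (value of joint cap_4 above 0.0033 m) and not (value of joint cap_5 above 0.0033 m)), for 0.1 s.
2. cap 2 is pushed home, the next still proud (value of joint each of cap_1, cap_2 above 0.0033 m and not (value of joint cap_3 above 0.0033 m) and not (value of joint cap_4 above 0.0033 m) and not (value of joint cap_5 above 0.0033 m)), for 0.1 s.
3. cap 3 is pushed home, the next still proud (value of joint each of cap_1, cap_2, cap_3 above 0.0033 m and not (value of joint cap_4 above 0.0033 m) and not (value of joint cap_5 above 0.0033 m)), for 0.1 s.
4. cap 4 is pushed home, the next still proud (value of joint each of cap_1, cap_2, cap_3, cap_4 above 0.0033 m and not (value of joint cap_5 above 0.0033 m)), for 0.1 s.
5. cap 5 is pushed home (value of joint each of cap_1, cap_2, cap_3, cap_4, cap_5 above 0.0033 m), for 0.1 s.
At the end, for the whole second after the job is handed in: all five caps are at least 3.3 mm down (fully home is 4.5 mm); none of the other things has moved by more than 20 mm (all of step 5 and not (distance of cover_glass_box from where it was at the start of the episode above 0.02 m) and not (distance of stain_bottle_b from where it was at the start of the episode above 0.02 m) and not (distance of stain_bottle_a from where it was at the start of the episode above 0.02 m) and not (distance of marker_black from where it was at the start of the episode above 0.02 m) and not (distance of tape_white from where it was at the start of the episode above 0.02 m) and not (distance of bench_timer from where it was at the start of the episode above 0.02 m)); the robot touches nothing.
It fails at once if the hand presses on the tray or its caps with more than 30 N (contact force between any of the fingers, the arm and vial_tray above 30 N).
It fails at once if a cap is pulled up by more than 2 mm (value of joint any of cap_1, cap_2, cap_3, cap_4, cap_5 below -0.002 m).
It fails at once if between the first cap and the last the fingertips are lifted away from the row (the grasp point more than 105 mm above the worktop, so the fingertips about 40 mm above the caps) ((value of joint cap_1 above 0.0033 m and not (value of joint cap_5 above 0.0033 m)) and height (world z) of the grasp point above 0.105 m).
It fails at once if between the first cap and the last the fingertips leave the curve of the row sideways by more than 30 mm ((value of joint cap_1 above 0.0033 m and not (value of joint cap_5 above 0.0033 m)) and (horizontal distance between the grasp point and row_centre below 0.08 m or horizontal distance between the grasp point and row_centre above 0.14 m)).
It fails at once if one of the things standing around is moved by more than 20 mm (distance of any of cover_glass_box, stain_bottle_b, stain_bottle_a, marker_black, tape_white, bench_timer from where it was at the start of the episode above 0.02 m).
It also fails if it takes over 42 s, if anything falls off the work surface, if the arm or the gripper's body presses on something with over 40 N, if the wrist force passes 120 N, or if a joint passes its speed limit or range.

### The arm

A 6-joint arm with a two-finger parallel gripper is mounted at the origin on a cart in front of the work surface, level with it; the furniture and walls round the work are solid. World frame = base frame: x ahead of the robot, y to its left, z up, the work surface at z = 0. Lengths are in m, angles in degrees, forces in N, time in s.
With the tool pointing down it reaches from about 0.25 to 0.725 m from the base axis. Payload 9.7 kg.
Tool frame: the origin (TCP) lies at the very end of the fingers, on their centre line; the grasp point (between the pads) lies grasp_offset behind it (grasp_offset is the distance from the TCP to the grasp point, in m); z points along the fingers, y is the line along which they close (so a half turn about z gives the same grasp; the last joint's range is limited). The gripper opens to 85 mm and grips with 20 to 120 N. Pads are 22 mm wide; open, the fingers measure 114 mm over their backs; the gripper's body (76 mm by 85 mm) begins 54 mm behind the grasp point. The pads swing forward as they close: fully open they stand 13 mm farther back than shut.
Start: joints at [75.229, 4.979, 10.078, 95.1, 0, 90], TCP at [0.14, 0.532, 0.231] pointing down, gripper open.
Joint ranges: [-179.16, 179.16], [-48.56, 103.87], [-65.8, 70.77], [-126.05, 130.52], [-82.76, 87.17], [-180, 180]. Speed limits (degrees/s): [127.2, 127.2, 147.25, 180, 180, 180].

### API

Orientations are given as [roll, pitch, yaw] about the fixed x, y, z axes, in that order (R = Rz(yaw) Ry(pitch) Rx(roll)).
In Python, from workcell import get_obs, camera, calibration, job_done, recognise, cut_out, mark_of, grasp_offset gives the robot as it stands.
- The arm moves only by the tool servo_tool, never from a script. Its argument "moves" is a list of rows, each a list of 3 entries, a list of its own where there are three numbers: the turn, a rotation vector about the tool's x, y, z in degrees, then the shift along the tool's x, y, z in m, then the opening in per cent of the stroke, from 0 (shut) to 100 (fully open). In form: [[[ax, ay, az], [x, y, z], claw], ...]. A call has 1 to 12 rows; each row shifts and turns the commanded pose from where the row before left it, along the tool's axes as they then stand; what a row does not reach is not made up. A row lasts 1/10 s, in which the tool goes at most 50 mm and 8.59 degrees, less where a joint would pass 70% of its speed; a pose out of reach is approached as far as the arm can. A call is refused whole if a number of a shift passes 0.05 or a number of a turn 8.59, either way. A call with a gripper value outside its range is refused whole. The fingers move at their own pace and stop on an object; "force" is the grip in N (left out, the last holds). Time passes only in rows, so rows that do not move let the fingers close. It gives the time, the measured TCP pose, the force, the opening and the grip force at its end, in the units of the state.
- get_obs(): the state, without advancing time (a new reading comes with each control period).
- camera(name): name is "scene" or "top" or "wrist"; returns (picture, depth): 480x640x3 uint8, red, green, blue; 480x640 float32, m along the optical axis (not along the pixel's ray), 0 where there is no reading.
- calibration(name): a dict with "camera_matrix" (3x3 intrinsics, pixels), "dist" ([k1, k2, p1, p2, k3] as OpenCV has them; the pictures are not rectified), "R" (3x3) and "t" (3): a world point X has camera coordinates R X + t. Camera axes: x right, y down, z forward; pixel columns grow to the right and rows downward; lengths in m; the calibration is good to about 2 mm. A picture is of the moment at which its call begins: read the wrist's pose just before it. calibration takes no time and is no camera call; for the wrist camera it gives the pose at the moment of the call.
- job_done(): hands the job in; it is judged then, once.
Trained networks look in the newest picture that a camera, given by its name, has taken for a name from the list of things; names that differ only in an ending like _2 or _b are one class to them, and where a whole thing is asked for, a point or a joint stands for the part that bears it (a point fixed in the world has none). Each returns a list of dicts, best first, with "score" (0 to 1); they miss things now and then, are a little off and sometimes report something else, mostly with a low value. They report only what shows in the picture. A call takes as long as a camera call.
- recognise(name, camera): "xyz" ([x, y, z] in m, in the coordinates of the camera as it stood for that picture, good to about 4 mm: the middle of the surface that is visible of it).
- cut_out(name, camera): "mask" (480x640 bool, what is visible of it).
- mark_of(name, camera): "xyz" ([x, y, z] in m, in the coordinates of the camera as it stood for that picture, good to about 4 mm: a listed point, or the origin of a listed thing).
The state is a dict: "time": time; "q": joint angles; "qd": joint speeds; "joint_efforts": joint torques, N m; "ee_pos": TCP position; "tcp_rot": TCP orientation; "wrist_force": force on the tool from outside, world axes, zero at the start; "torque": the same for the moment, N m; "opening": finger opening in m; "grasp_force": force on a finger pad.
Only numpy, scipy, OpenCV 4.12 (cv2) and the standard library are available. Lean on these libraries where they do the work, as an engineer would, in place of code of your own. Each camera call takes 0.05 s, during which the arm holds its last target. There are 200 camera calls.

## Working session

There is one attempt and no reset: what is moved stays moved. The work goes in short steps, Python scripts to look and compute and a tool call to move; the robot and the scene stay as the last step left them, time stands still between calls to the robot, and variables do not carry over. Pictures are saved under pics/ and viewed, at most 10 in all, crops included, and the job is handed in when it is done.

Besides the shell and the picture viewer there is one more tool, called after "Call:" as name(argument=value, ...), one argument or row to a line, values as JSON. servo_tool: Moves the arm, as the interface text tells. Its arguments: {"type":"object","properties":{"moves":{"type":"array"},"force":{"type":"number"}},"required":["moves"]}

```bash
mkdir -p pics; cat > h.py <<'E'
import numpy as np, cv2
from workcell import *
def w(name,xyz):
    c=calibration(name); return np.array(c["R"]).T@(np.array(xyz)-np.array(c["t"]))
E
python3 - <<'E'
from h import *
o=get_obs(); print(o["time"],o["ee_pos"],o["tcp_rot"],o["opening"],grasp_offset)
for c in ["top","scene"]:
    p,d=camera(c); cv2.imwrite(f"pics/{c}.png",p[:,:,::-1])
    for n in ["vial_tray","row_centre"]+[f"cap_{i}_top" for i in range(1,6)]+["cover_glass_box","stain_bottle_b"]:
        print(c,n,[(np.round(w(c,r["xyz"]),3).tolist(),round(r["score"],2)) for r in mark_of(n,c)[:3]])
print(get_obs()["time"])
E
```

```text
0.0 [0.14019579 0.53159344 0.23058773] [-1.79925680e+02  3.66774040e-03  1.65226736e+02] 0.08519726787211619 0.0187
top vial_tray [([0.517, -0.146, -0.003], 0.72)]
top row_centre []
top cap_1_top [([0.502, -0.158, 0.05], 0.47), ([0.469, -0.09, 0.048], 0.45)]
top cap_2_top [([0.476, -0.124, 0.051], 0.53)]
top cap_3_top [([0.503, -0.157, 0.047], 0.53)]
top cap_4_top [([0.532, -0.174, 0.051], 0.57)]
top cap_5_top [([0.568, -0.194, 0.046], 0.44)]
top cover_glass_box [([0.578, -0.078, -0.0], 0.96)]
top stain_bottle_b [([0.552, 0.595, -0.002], 0.93), ([0.446, -0.196, -0.001], 0.8)]
scene vial_tray [([0.517, -0.144, 0.002], 0.84), ([0.452, -0.199, 0.002], 0.7), ([0.426, 0.523, -0.0], 0.47)]
scene row_centre [([0.589, -0.082, 0.046], 0.71), ([0.472, -0.086, 0.05], 0.29)]
scene cap_1_top [([0.472, -0.085, 0.052], 0.5)]
scene cap_2_top [([0.479, -0.127, 0.05], 0.38)]
scene cap_3_top [([0.507, -0.16, 0.052], 0.52)]
scene cap_4_top [([0.509, -0.157, 0.054], 0.67), ([0.535, -0.181, 0.051], 0.56)]
scene cap_5_top [([0.565, -0.191, 0.048], 0.45)]
scene cover_glass_box [([0.582, -0.079, -0.003], 0.68)]
scene stain_bottle_b [([0.554, 0.59, 0.002], 0.94), ([0.449, -0.201, 0.001], 0.77)]
1.0
```

```bash
python3 - <<'E'
from h import *
p=cv2.imread("pics/top.png")
c=calibration("top")
X=np.array([[.47,-.09,.05],[.568,-.194,.046],[.58,-.08,.0]])
u=cv2.projectPoints(X,cv2.Rodrigues(np.array(c["R"]))[0],np.array(c["t"]),np.array(c["camera_matrix"]),np.array(c["dist"]))[0].reshape(-1,2);print(u)
a,b=u.mean(0).astype(int); y0,x0=max(b-75,0),max(a-100,0); print(x0,y0)
q=p[y0:y0+150,x0:x0+200]; cv2.imwrite("pics/crop.png",cv2.resize(q,None,fx=4,fy=4,interpolation=cv2.INTER_CUBIC))
E
```

```text
[[414.67226042 255.75173825]
 [453.88020556 216.12153492]
 [405.78008388 214.23466207]]
324 153
```

View pics/top.png

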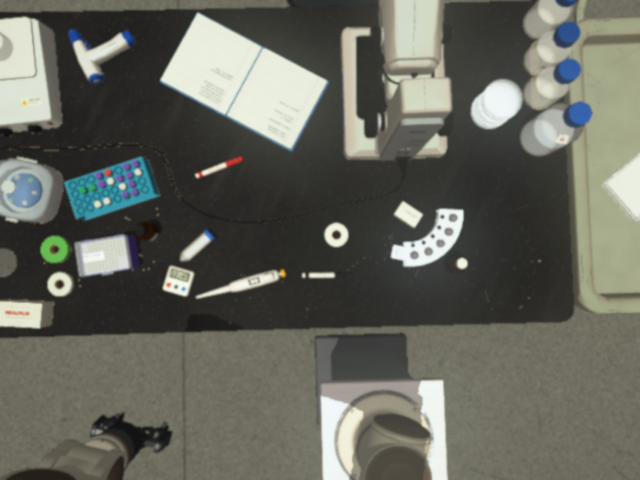

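View pics/crop.png

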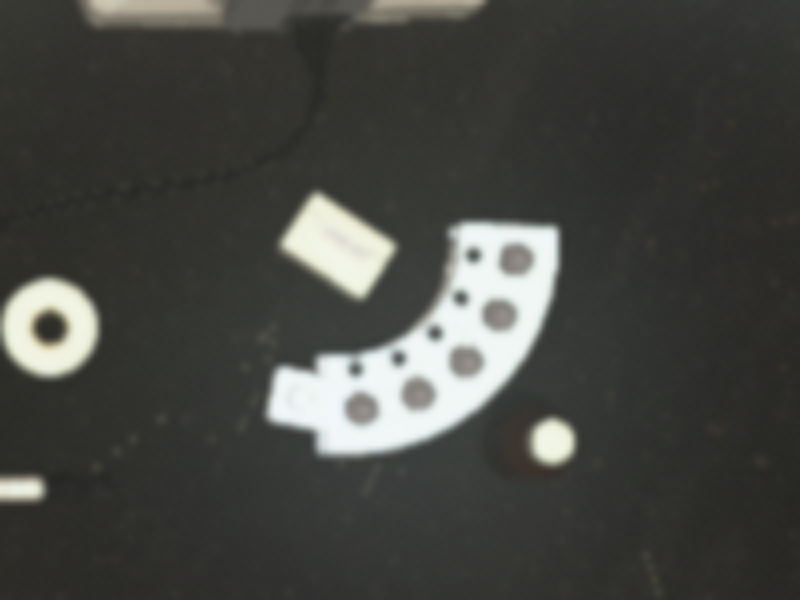

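View pics/scene.png

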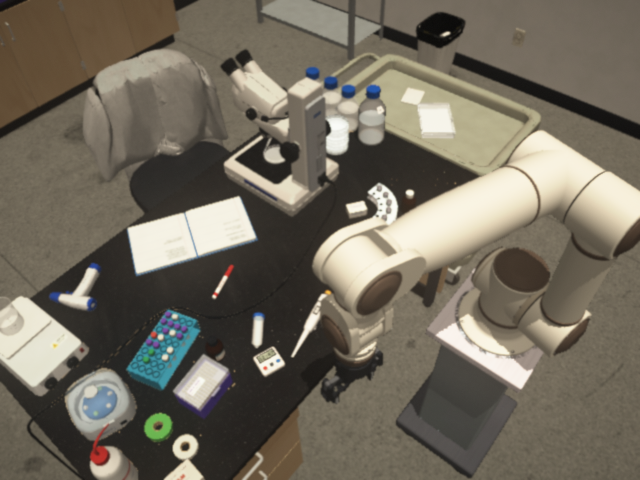

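The top view shows the curved tray, with the tab at about crop (295,395). Caps 1 to 5 are at crop (361,408), (418,394), (466,361), (499,314) and (516,259). The carton sits in the hollow and the brown bottle is at (540,440). Next I'll fit the tray pose.

```bash
cat >> h.py <<'E'
from scipy.optimize import least_squares
ang=np.radians(19.37)*np.arange(-2,3)
def caps(p): # cx,cy,yaw
    return np.c_[p[0]+.11*np.cos(p[2]+ang),p[1]+.11*np.sin(p[2]+ang)]
def fit(P,idx): 
    s=least_squares(lambda p:(caps(p)[idx]-P).ravel(),[.585,-.08,np.radians(-135)],loss="soft_l1",f_scale=.004)
    return s.x,np.round(1e3*(P-caps(s.x)[idx]),1)
def ray(name,uv,z):
    c=calibration(name);R=np.array(c["R"]);t=np.array(c["t"])
    n=cv2.undistortPoints(np.array(uv,float).reshape(-1,1,2),np.array(c["camera_matrix"]),np.array(c["dist"])).reshape(-1,2)
    o=-R.T@t; d=np.c_[n,np.ones(len(n))]@R
    return (o+d*((z-o[2])/d[:,2])[:,None])[:,:2]
E
python3 - <<'E'
from h import *
px=np.array([(361,408),(418,394),(466,361),(499,314),(516,259)])
A=ray("top",(px+.5)/4-.5+[324,153],.048)
B=np.array([[.472,-.085],[.479,-.127],[.507,-.160],[.535,-.181],[.565,-.191]])
C=np.array([[.469,-.09],[.476,-.124],[.503,-.157],[.532,-.174],[.568,-.194]])
for P in (A,B,C):
    x,r=fit(P,np.arange(5)); print(x[:2],np.degrees(x[2]),r.tolist())
x,r=fit(np.r_[A,B,C],np.tile(np.arange(5),3));print(x,np.degrees(x[2]),caps(x))
o=get_obs(); 
# waypoint: above cap1, z .20 , tool axes shift
from scipy.spatial.transform import Rotation as Ro
R=Ro.from_euler("xyz",o["tcp_rot"],degrees=True).as_matrix()
tgt=np.array([*(caps(x)[2]+[-.0,0.0]),.23]); print(R.T@(tgt-o["ee_pos"]))
c=calibration("wrist");Rw=np.array(c["R"]);print("cam in tool",R.T@(-Rw.T@np.array(c["t"])-o["ee_pos"]),R.T@Rw.T@[0,0,1],c["camera_matrix"])
E
```

```text
[ 0.5822728  -0.08170495] -137.73709063385377 [[0.4, -0.0], [-0.2, -0.3], [-0.0, -0.3], [0.1, 0.5], [-0.3, 0.2]]
[ 0.58258022 -0.08214682] -136.7016468315374 [[-0.9, 5.9], [-3.0, -0.2], [4.5, -2.4], [2.9, -1.1], [-2.3, 0.1]]
[ 0.57910759 -0.07839809] -135.13589294041165 [[-0.7, 0.1], [-3.8, 1.7], [1.9, -1.0], [0.7, 3.5], [1.1, -6.3]]
[ 0.58168404 -0.08123142 -2.3888995 ] -136.87385916293482 [[ 0.4720062  -0.08964398]
 [ 0.48100453 -0.12554435]
 [ 0.50140049 -0.15642817]
 [ 0.53088512 -0.17879919]
 [ 0.56612055 -0.19012484]]
[-0.5246985  -0.5734451   0.00129296]
cam in tool [ 0.06967199 -0.00140297 -0.14345327] [-2.75964055e-01 -3.28116978e-04  9.61167900e-01] [[395.9122452    0.         321.11706945]
 [  0.         395.9122452  240.74816857]
 [  0.           0.           1.        ]]
```

Call:
servo_tool(
  moves=[
    [[0, 0, 0], [-0.026, -0.0285, 0], 0],
    [[0, 0, 0], [-0.026, -0.0285, 0], 0],
    [[0, 0, 0], [-0.026, -0.0285, 0], 0],
    [[0, 0, 0], [-0.026, -0.0285, 0], 0],
    [[0, 0, 0], [-0.026, -0.0285, 0], 0],
    [[0, 0, 0], [-0.026, -0.0285, 0], 0],
    [[0, 0, 0], [-0.026, -0.0285, 0], 0],
    [[0, 0, 0], [-0.026, -0.0285, 0], 0],
    [[0, 0, 0], [-0.026, -0.0285, 0], 0],
    [[0, 0, 0], [-0.026, -0.0285, 0], 0],
    [[0, 0, 0], [-0.026, -0.0285, 0], 0],
    [[0, 0, 0], [-0.026, -0.0285, 0], 0],
  ],
)

```text
time: 2.2
ee_pos: [0.3551, 0.1201, 0.2316]
tcp_rot: [180.0, 0.0, 165.2]
wrist_force: [1.4, 0.7, -0.0]
opening: -0.0
grasp_force: 0.0
```

Call:
servo_tool(
  moves=[
    [[0, 0, 0], [-0.026, -0.0285, 0], 0],
    [[0, 0, 0], [-0.026, -0.0285, 0], 0],
    [[0, 0, 0], [-0.026, -0.0285, 0], 0],
    [[0, 0, 0], [-0.026, -0.0285, 0], 0],
    [[0, 0, 0], [-0.026, -0.0285, 0], 0],
    [[0, 0, 0], [-0.026, -0.0285, 0], 0],
    [[0, 0, 0], [-0.026, -0.0285, 0], 0],
    [[0, 0, 0], [-0.026, -0.0285, 0], 0],
    [[0, 0, 0], [0, 0, 0], 0],
    [[0, 0, 0], [0, 0, 0], 0],
    [[0, 0, 0], [0, 0, 0], 0],
  ],
)

```text
time: 3.3
ee_pos: [0.4974, -0.1514, 0.2314]
tcp_rot: [180.0, -0.0, 165.2]
wrist_force: [-0.5, 0.6, -0.3]
opening: 0.0001
grasp_force: 0.0
```

```bash
python3 - <<'E'
from h import *
o=get_obs(); print(o["time"],o["ee_pos"],o["tcp_rot"],o["q"],o["opening"],o["wrist_force"])
p,d=camera("wrist"); cv2.imwrite("pics/wr.png",p[:,:,::-1]); np.save("d.npy",d)
c=calibration("wrist"); x=np.array([.5823,-.0817,np.radians(-137.74)])
X=np.c_[caps(x),np.full(5,.050)]
print(cv2.projectPoints(X,cv2.Rodrigues(np.array(c["R"]))[0],np.array(c["t"]),np.array(c["camera_matrix"]),np.array(c["dist"]))[0].reshape(-1,2))
E
```

```text
3.3 [ 0.49744003 -0.15138164  0.23143335] [ 1.79989229e+02 -4.81681151e-03  1.65245381e+02] [-1.69319261e+01  8.51816179e-01  5.79613283e+00  9.49495392e+01
  1.05801523e-02 -2.17730721e+00] 5.279305495795281e-05 [-0.51711525  0.58904572 -0.30532457]
[[389.78171079 165.36838325]
 [349.20433805 186.51843507]
 [318.7486626  218.75161481]
 [301.85245741 257.12094365]
 [299.55177827 296.43168815]]
```

View pics/wr.png

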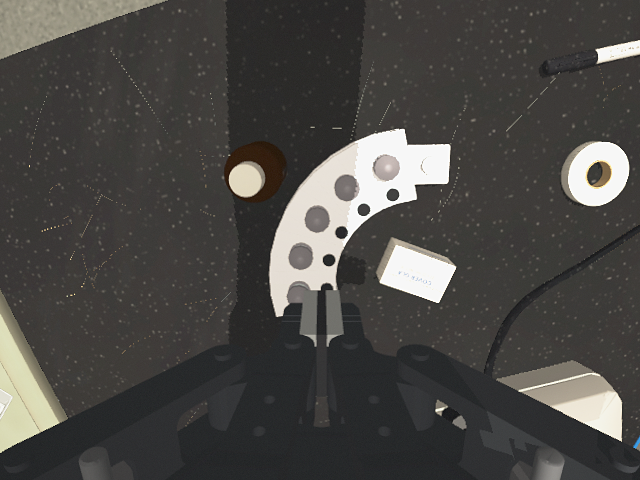

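The wrist view agrees with the fit to within 1–4 px. Caps 1–4 are at (386,167), (346,187), (317,219) and (301,256). The tab is at (430,165), the bottle at (252,172) and the carton at (417,270). I'll refine the fit and work out the move to just before cap 1.

```bash
python3 - <<'E'
from h import *
from scipy.spatial.transform import Rotation as Ro
px=np.array([(386,167),(346,187),(317,219),(301,256)])
W=ray("wrist",px,.049); x,r=fit(W,np.arange(4)); print(x,np.degrees(x[2]),r.tolist())
xa=np.array([.5823,-.0817,np.radians(-137.74)])
d=np.load("d.npy");c=calibration("wrist")
for u,v in px:
    z=np.median(d[v-2:v+3,u-2:u+3]); n=cv2.undistortPoints(np.array([[[u,v]]],float),np.array(c["camera_matrix"]),np.array(c["dist"])).ravel()
    print(w("wrist",[n[0]*z,n[1]*z,z]))
o=get_obs();R=Ro.from_euler("xyz",o["tcp_rot"],degrees=True).as_matrix()
print(caps(x)); 
th=np.degrees(x[2])+360-38.74; print("theta1",th)
print("to cap1 z.075",R.T@(np.r_[caps(x)[0],.075]-o["ee_pos"]),"yaw change",th-o["tcp_rot"][2])
E
```

```text
[ 0.58204957 -0.08339538 -2.40076948] -137.5539587989588 [[0.9, -1.1], [-0.0, -0.6], [0.1, 0.4], [-0.9, 1.3]]
[ 0.47289382 -0.09184781  0.05096023]
[ 0.48055524 -0.12715233  0.05080438]
[ 0.50061372 -0.15711773  0.05049721]
[ 0.52888973 -0.17894124  0.04990937]
[[ 0.4722796  -0.09050551]
 [ 0.48085117 -0.12651015]
 [ 0.50087911 -0.15763389]
 [ 0.53009613 -0.18035331]
 [ 0.56519464 -0.1920964 ]]
theta1 183.7060412010412
to cap1 z.075 [0.03980948 0.05226808 0.15657586] yaw change 18.430461579869416
```

Call:
servo_tool(
  moves=[
    [[0, 0, 0], [0.005, 0.0065, 0.0195], 0],
    [[0, 0, 0], [0.005, 0.0065, 0.0195], 0],
    [[0, 0, 0], [0.005, 0.0065, 0.0195], 0],
    [[0, 0, 0], [0.005, 0.0065, 0.0195], 0],
    [[0, 0, 0], [0.005, 0.0065, 0.0195], 0],
    [[0, 0, 0], [0.005, 0.0065, 0.0195], 0],
    [[0, 0, 0], [0.005, 0.0065, 0.0195], 0],
    [[0, 0, 0], [0.005, 0.0065, 0.0195], 0],
    [[0, 0, -6.1], [0, 0, 0], 0],
    [[0, 0, -6.1], [0, 0, 0], 0],
    [[0, 0, -6.1], [0, 0, 0], 0],
    [[0, 0, 0], [0, 0, 0], 0],
  ],
)

```text
time: 4.55
ee_pos: [0.4721, -0.0906, 0.0758]
tcp_rot: [-180.0, 0.0, -176.3]
wrist_force: [-0.6, 0.2, 0.9]
opening: 0.0
grasp_force: 0.0
```

```bash
python3 - <<'E'
from h import *
o=get_obs(); print(o["time"],o["ee_pos"],o["tcp_rot"],o["q"],o["wrist_force"])
d=o["ee_pos"][:2]-np.array([.5821,-.0830]);print(np.hypot(*d),np.degrees(np.arctan2(d[1],d[0]))%360)
p,_=camera("wrist"); cv2.imwrite("pics/wr2.png",p[:,:,::-1])
E
```

```text
4.55 [ 0.47214327 -0.09060451  0.07575269] [-1.79990455e+02  4.83258524e-02 -1.76302162e+02] [-1.08647510e+01 -4.70040926e+00 -1.68207148e+01  7.78305211e+01
  2.91221269e-03 -1.45625837e+01] [-0.57193175  0.18025981  0.88931542]
0.11021938126349268 183.95622488944608
```

View pics/wr2.png

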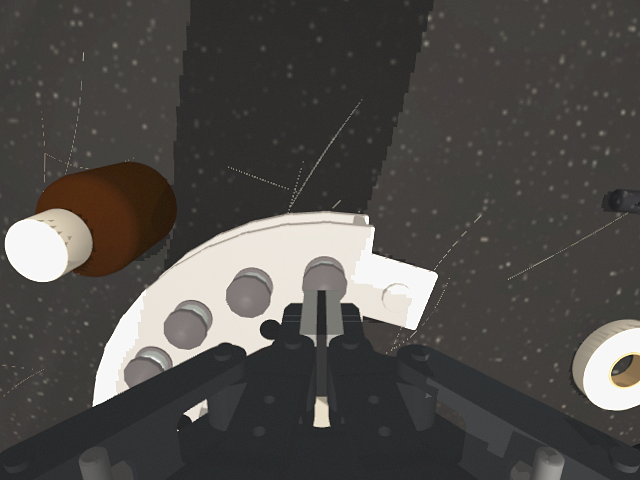

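Call:
servo_tool(
  moves=[
    [[0, 0, 0], [0, 0.002, 0.006], 0],
    [[0, 0, 0], [0, 0.002, 0.006], 0],
    [[0, 0, 0], [0, 0.001, 0.006], 0],
    [[0, 0, 0], [0, 0, 0.004], 0],
    [[0, 0, 0], [0, 0, 0.002], 0],
    [[0, 0, 0], [0, 0, 0.001], 0],
    [[0, 0, 0], [0, 0, 0.001], 0],
    [[0, 0, 0], [0, 0, 0], 0],
  ],
)

```text
time: 5.4
ee_pos: [0.472, -0.0865, 0.0495]
tcp_rot: [-180.0, 0.0, -176.5]
wrist_force: [-1.1, 0.4, 1.1]
opening: 0.0003
grasp_force: 0.5
```

Call:
servo_tool(
  moves=[
    [[0, 0, 0], [0, 0, 0.001], 0],
    [[0, 0, 0], [0, 0, 0.0005], 0],
    [[0, 0, 0], [0, 0, 0], 0],
  ],
)

```text
time: 5.7
ee_pos: [0.4721, -0.0865, 0.0479]
tcp_rot: [-180.0, 0.0, -176.5]
wrist_force: [0.4, -0.3, 2.1]
opening: 0.0002
grasp_force: 1.0
```

Call:
servo_tool(
  moves=[
    [[0, 0, 0], [0, 0, 0.0005], 0],
    [[0, 0, 0], [0, 0, 0.0005], 0],
    [[0, 0, 0], [0, 0, 0], 0],
  ],
)

```text
time: 6.0
ee_pos: [0.4721, -0.0865, 0.0468]
tcp_rot: [-180.0, 0.0, -176.5]
wrist_force: [-0.0, 0.0, 2.1]
opening: 0.0002
grasp_force: 1.0
```

Call:
servo_tool(
  moves=[
    [[0, 0, 0], [0, 0, 0.0004], 0],
    [[0, 0, 0], [0, 0, 0], 0],
  ],
)

```text
time: 6.2
ee_pos: [0.472, -0.0865, 0.0464]
tcp_rot: [-180.0, 0.0, -176.5]
wrist_force: [0.2, -0.4, 2.7]
opening: 0.0001
grasp_force: 1.0
```

Call:
servo_tool(
  moves=[
    [[0, 0, 0], [0, 0, 0.0003], 0],
    [[0, 0, 0], [0, 0, 0], 0],
  ],
)

```text
time: 6.4
ee_pos: [0.4721, -0.0865, 0.0461]
tcp_rot: [-180.0, 0.0, -176.5]
wrist_force: [-0.1, -0.7, 2.5]
opening: 0.0
grasp_force: 1.1
```

Call:
servo_tool(
  moves=[
    [[0, 0, 0], [0, 0, 0.0003], 0],
    [[0, 0, 0], [0, 0, 0], 0],
  ],
)

```text
time: 6.6
ee_pos: [0.472, -0.0865, 0.0458]
tcp_rot: [-180.0, 0.0, -176.5]
wrist_force: [1.1, -0.4, 1.5]
opening: -0.0003
grasp_force: 1.1
```

Call:
servo_tool(
  moves=[
    [[0, 0, 0], [0, 0, 0.0003], 0],
    [[0, 0, 0], [0, 0, 0], 0],
  ],
)

```text
time: 6.8
ee_pos: [0.4721, -0.0865, 0.0456]
tcp_rot: [-180.0, 0.0, -176.5]
wrist_force: [0.7, -0.3, 3.8]
opening: -0.0001
grasp_force: 1.8
```

Call:
servo_tool(
  moves=[
    [[0, 0, 0], [0, 0, 0.0003], 0],
    [[0, 0, 0], [0, 0, 0], 0],
  ],
)

```text
time: 7.0
ee_pos: [0.4721, -0.0865, 0.0455]
tcp_rot: [-180.0, 0.0, -176.5]
wrist_force: [-0.7, -0.4, 6.1]
opening: 0.0001
grasp_force: 2.9
```

Call:
servo_tool(
  moves=[
    [[0, 0, 0], [0, -0.001, -0.0003], 0],
    [[0, 0, 0], [0, -0.0023, -0.0001], 0],
    [[0, 0, -2], [0, -0.0038, 0], 0],
    [[0, 0, -2], [0, -0.0038, 0], 0],
    [[0, 0, -2], [0, -0.0038, 0], 0],
    [[0, 0, -2], [0, -0.0038, 0], 0],
    [[0, 0, -2], [0, -0.0038, 0], 0],
  ],
)

```text
time: 7.7
ee_pos: [0.4742, -0.1088, 0.0449]
tcp_rot: [180.0, -0.1, -166.4]
wrist_force: [0.4, 0.4, 0.1]
opening: -0.0004
grasp_force: 0.0
```

```bash
cat > s.py <<'E'
from h import *
o=get_obs(); print(o["time"],o["ee_pos"],o["tcp_rot"][2]%360,o["wrist_force"])
d=o["ee_pos"][:2]-np.array([.5821,-.0830]);print("r",np.hypot(*d),"theta",np.degrees(np.arctan2(d[1],d[0]))%360)
E
python3 s.py
```

```text
7.7 [ 0.47421724 -0.10879759  0.04494798] 193.60851325484253 [0.36368466 0.39713738 0.0561676 ]
r 0.11092431780203485 theta 193.44838185289368
```

Call:
servo_tool(
  moves=[
    [[0, 0, 0], [0, 0, 0], 0],
    [[0, 0, 0], [0, 0, 0], 0],
  ],
)

```text
time: 7.9
ee_pos: [0.4744, -0.1086, 0.0452]
tcp_rot: [180.0, -0.0, -166.5]
wrist_force: [-0.1, -0.7, -0.4]
opening: -0.0002
grasp_force: 0.0
```

```bash
python3 s.py
```

```text
7.9 [ 0.47435286 -0.10858814  0.04515965] 193.45347917168462 [-0.11949691 -0.66053823 -0.44469801]
r 0.1107438419859351 theta 193.35930904916114
```

Call:
servo_tool(
  moves=[
    [[0, 0, 0], [0, 0, -0.0007], 0],
    [[0, 0, -1], [0, -0.0019, 0], 0],
    [[0, 0, -1], [0, -0.0019, 0], 0],
    [[0, 0, -1], [0, -0.0019, 0], 0],
    [[0, 0, -1], [0, -0.0019, 0], 0],
    [[0, 0, -1], [0, -0.0019, 0], 0],
    [[0, 0, -1], [0, -0.0019, 0], 0],
  ],
)

```text
time: 8.6
ee_pos: [0.478, -0.1196, 0.0465]
tcp_rot: [-180.0, 0.0, -160.4]
wrist_force: [-0.5, 1.8, 2.3]
opening: -0.0003
grasp_force: 1.4
```

```bash
python3 s.py
```

```text
8.6 [ 0.47796353 -0.11961045  0.04647561] 199.62074941650513 [-0.4937697   1.79749915  2.25041434]
r 0.11038445946484832 theta 199.3697489431597
```

Call:
servo_tool(
  moves=[
    [[0, 0, -1], [0, -0.0019, 0.0004], 0],
    [[0, 0, -1], [0, -0.0019, 0], 0],
    [[0, 0, -1], [0, -0.0019, 0], 0],
    [[0, 0, -1], [0, -0.0019, 0], 0],
    [[0, 0, -1], [0, -0.0019, 0], 0],
    [[0, 0, 0], [0, 0, 0], 0],
  ],
)

```text
time: 9.2
ee_pos: [0.4814, -0.1286, 0.0459]
tcp_rot: [-180.0, -0.0, -155.4]
wrist_force: [-0.5, -0.7, 2.1]
opening: -0.0001
grasp_force: 1.2
```

```bash
python3 s.py
```

```text
9.2 [ 0.48141079 -0.12861843  0.04587248] 204.56262941384506 [-0.48412094 -0.66412067  2.12216553]
r 0.11054120703913273 theta 204.37346202795632
```

Call:
servo_tool(
  moves=[
    [[0, 0, -1.8], [0, -0.00345, 0], 0],
    [[0, 0, -1.8], [0, -0.00345, 0], 0],
    [[0, 0, -1.8], [0, -0.00345, 0], 0],
    [[0, 0, -1.8], [0, -0.00345, 0], 0],
    [[0, 0, -1.8], [0, -0.00345, 0], 0],
    [[0, 0, -1.8], [0, -0.00345, 0], 0],
    [[0, 0, -1.8], [0, -0.00345, 0], 0],
    [[0, 0, -1.2], [0, -0.0023, 0], 0],
    [[0, 0, -1.2], [0, -0.0023, 0], 0],
    [[0, 0, -1.2], [0, -0.0023, 0], 0],
    [[0, 0, -1.2], [0, -0.0023, 0], 0],
    [[0, 0, -1.2], [0, -0.0023, 0], 0],
  ],
)

```text
time: 10.4
ee_pos: [0.5008, -0.1583, 0.0459]
tcp_rot: [-180.0, -0.0, -136.8]
wrist_force: [-0.8, 0.3, 1.7]
opening: 0.0002
grasp_force: 0.9
```

```bash
python3 s.py
```

```text
10.4 [ 0.50084384 -0.1583372   0.04589499] 223.21251675195342 [-0.75039135  0.29380652  1.67481377]
r 0.11080729822682178 theta 222.83534550769156
```

Cap 3 is under the tips at the same height, so I'm continuing to cap 4 (θ 241.8).

Call:
servo_tool(
  moves=[
    [[0, 0, -1.8], [0, -0.00345, 0], 0],
    [[0, 0, -1.8], [0, -0.00345, 0], 0],
    [[0, 0, -1.8], [0, -0.00345, 0], 0],
    [[0, 0, -1.8], [0, -0.00345, 0], 0],
    [[0, 0, -1.8], [0, -0.00345, 0], 0],
    [[0, 0, -1.8], [0, -0.00345, 0], 0],
    [[0, 0, -1.8], [0, -0.00345, 0], 0],
    [[0, 0, -1.4], [0, -0.0027, 0], 0],
    [[0, 0, -1.4], [0, -0.0027, 0], 0],
    [[0, 0, -1.4], [0, -0.0027, 0], 0],
    [[0, 0, -1.4], [0, -0.0027, 0], 0],
    [[0, 0, -1.4], [0, -0.0027, 0], 0],
  ],
)

```text
time: 11.6
ee_pos: [0.5306, -0.1814, 0.046]
tcp_rot: [-180.0, -0.0, -117.2]
wrist_force: [-0.8, 1.0, 2.7]
opening: -0.0002
grasp_force: 0.9
```

```bash
python3 s.py
```

```text
11.6 [ 0.53061381 -0.18135823  0.04599099] 242.83512349135862 [-0.75326365  0.97079107  2.72491982]
r 0.1110187780793666 theta 242.3699274743658
```

Call:
servo_tool(
  moves=[
    [[0, 0, -1.8], [-0.0002, -0.00345, 0], 0],
    [[0, 0, -1.8], [-0.0002, -0.00345, 0], 0],
    [[0, 0, -1.8], [-0.0002, -0.00345, 0], 0],
    [[0, 0, -1.8], [-0.0002, -0.00345, 0], 0],
    [[0, 0, -1.8], [-0.0002, -0.00345, 0], 0],
    [[0, 0, -1.8], [0, -0.00345, 0], 0],
    [[0, 0, -1.8], [0, -0.00345, 0], 0],
    [[0, 0, -1.6], [0, -0.003, 0], 0],
    [[0, 0, -1.6], [0, -0.003, 0], 0],
    [[0, 0, -1.6], [0, -0.003, 0], 0],
    [[0, 0, -1.6], [0, -0.003, 0], 0],
    [[0, 0, -1.6], [0, -0.003, 0], 0],
  ],
)

```text
time: 12.8
ee_pos: [0.5681, -0.1923, 0.046]
tcp_rot: [-180.0, -0.0, -96.5]
wrist_force: [-0.7, -0.1, 1.1]
opening: -0.0004
grasp_force: 0.9
```

Call:
servo_tool(
  moves=[
    [[0, 0, 0], [0, 0, 0], 0],
    [[0, 0, 0], [0, 0, 0], 0],
  ],
)

```text
time: 13.0
ee_pos: [0.5681, -0.1922, 0.046]
tcp_rot: [-180.0, -0.0, -96.7]
wrist_force: [1.0, 0.0, 1.3]
opening: 0.0001
grasp_force: 0.8
```

```bash
python3 s.py
```

```text
13.0 [ 0.56805749 -0.19222274  0.04600539] 263.3179353521866 [1.04307927 0.04225589 1.3077271 ]
r 0.11012174420068034 theta 262.67380871652995
```

Call:
servo_tool(
  moves=[
    [[0, 0, 0], [0, -0.002, 0], 0],
    [[0, 0, 0], [0, -0.002, 0], 0],
    [[0, 0, 0], [0, 0, -0.005], 0],
    [[0, 0, 0], [0, 0, -0.02], 0],
    [[0, 0, 0], [0, 0, -0.03], 0],
    [[0, 0, 0], [0, 0, -0.03], 0],
    [[0, 0, 0], [0, 0, -0.03], 0],
    [[0, 0, 0], [0, 0, -0.03], 0],
    [[0, 0, 0], [0.02, 0.02, -0.02], 0],
    [[0, 0, 0], [-0.03, -0.03, 0], 0],
    [[0, 0, 0], [-0.03, -0.03, 0], 0],
    [[0, 0, 0], [0, 0, 0], 0],
  ],
)

```text
time: 14.2
ee_pos: [0.6185, -0.155, 0.2099]
tcp_rot: [180.0, 0.1, -96.5]
wrist_force: [-0.4, 0.4, -0.5]
opening: 0.0001
grasp_force: 0.0
```

```bash
python3 - <<'E'
from h import *
o=get_obs(); print(o["time"],o["ee_pos"],o["wrist_force"])
p,d=camera("wrist"); cv2.imwrite("pics/wr3.png",p[:,:,::-1])
c=calibration("wrist"); K=np.array(c["camera_matrix"]);D=np.array(c["dist"])
x=np.array([.5821,-.0830,np.radians(-137.6)])
for q in caps(x):
    uv=cv2.projectPoints(np.array([[*q,.046]]),cv2.Rodrigues(np.array(c["R"]))[0],np.array(c["t"]),K,D)[0].ravel()
    u,v=np.round(uv).astype(int); best=[]
    if not(12<u<628 and 12<v<468): print(u,v,"out");continue
    vv,uu=np.mgrid[v-9:v+10,u-9:u+10]; zz=d[vv,uu].ravel()
    n=cv2.undistortPoints(np.c_[uu.ravel(),vv.ravel()].astype(float).reshape(-1,1,2),K,D).reshape(-1,2)
    P=w("wrist",np.zeros(3))+ (np.c_[n*zz[:,None],zz]@np.array(c["R"]))
    print(u,v,np.percentile(P[:,2],[50,90,97]))
E
```

```text
14.2 [ 0.61848778 -0.15502066  0.209883  ] [-0.39444694  0.40503396 -0.49012653]
501 278 [0.04428296 0.0469696  0.04762028]
491 238 [0.04454006 0.04691378 0.04767254]
466 203 [0.04478631 0.04724129 0.04797294]
429 179 [0.0449835  0.04729713 0.04813539]
383 168 [0.04475059 0.04714283 0.04796664]
```

View pics/wr3.png

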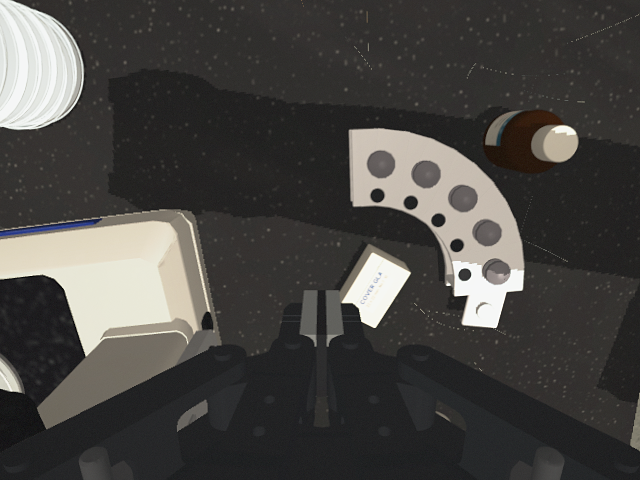

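The last view shows all five caps, from (381,164) round to (497,272), at the same height to within about 0.5 mm. Cap 1 had been felt to its stop. The bottle and carton haven't moved, and the hand is clear.

```bash
python3 -c "
from workcell import *
print(job_done())"
```

```text
the job is handed in; nothing more can be done
None
```

All five caps were pushed down in order in one pass along the curve, to about 4 mm or more by the fingertip height. The highest force I read was about 6 N, the hand finished clear, and I handed the job in without seeing its verdict.

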